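Snap a sensor housing shut in the bench press

ROBOT

A 6-joint arm with a two-finger parallel gripper is mounted at the origin on the work surface. World frame = base frame: x ahead of the robot, y to its left, z up, the work surface at z = 0. Lengths are in m, angles in rad, forces in N, time in s.
With the tool pointing down it reaches from about 0.3 to 0.775 m from the base axis. Payload 14.6 kg.
Tool frame: the origin (TCP) lies between the finger pads; the fingertips stand 14 mm ahead of it and the grasp point (between the pads) lies 5 mm behind it; z points along the fingers, y is the line along which they close (so a half turn about z gives the same grasp; the last joint's range is limited). The gripper opens to 94 mm and grips with 3 to 60 N. Pads are 16 mm wide; open, the fingers measure 119 mm over their backs; the gripper's body (75 mm by 177 mm) begins 78 mm behind the grasp point.
Start: joints at [-1.236, 0.3, 1.521, -0, 1.321, -0.067], TCP at [0.215, -0.506, 0.219] pointing down, gripper open.
Joint ranges: [-3.03, 3.03], [-0.79, 2.21], [0.23, 2.52], [-1.04, 4.18], [0, 3.07], [-2.55, 2.55]. Speed limits (rad/s): [2.22, 2.22, 2.57, 3.14, 3.14, 3.14].

INTERFACE

Orientations are given as [roll, pitch, yaw] about the fixed x, y, z axes, in that order (R = Rz(yaw) Ry(pitch) Rx(roll)).
In Python, from station import ctrl gives the robot as it stands. The module is installed in compiled form; this text tells all that it offers.
- The arm moves only by the tool move_arm, never from a script. Its argument "targets" is a list of rows, each a list of 7 numbers: the opening, from -1 (shut) to 1 (fully open), then the shift along the tool's x, y, z in units of 50 mm (1.0 is 50 mm), then the turn, a rotation vector about the tool's x, y, z in rad. A call has 1 to 12 rows; each row is the pose to reach, as a shift and turn from the pose commanded when the call began, along the tool's axes at that moment; what a row does not reach only later rows make up. A row lasts 1/10 s, in which the tool goes at most 50 mm and 8.59 degrees, less where a joint would pass 70% of its speed; a pose out of reach is approached as far as the arm can. A call with a gripper value outside its range is refused whole. The fingers move at their own pace and stop on an object; "grip_force" is the grip in N (left out, the last holds). Time passes only in rows, so rows that repeat a pose let the fingers close. It gives the time, the measured TCP pose, the force, the opening and the grip force at its end, in the units of the state.
- ctrl.get_obs(): the state, without advancing time (a new reading comes with each control period).
- ctrl.camera(name): name is "scene" or "top" or "wrist"; returns (picture, depth): 384x512x3 uint8, red, green, blue; 384x512 float32, m along the optical axis (not along the pixel's ray), 0 where there is no reading.
- ctrl.camera_params(name): a dict with "intrinsics" (3x3 intrinsics, pixels), "rvec" (rotation vector, rad) and "tvec" (3), from world to camera coordinates, as OpenCV has them; the wrist camera has in their place "T_tool_cam" (4x4, takes a point from camera to tool coordinates, whose origin is the TCP and whose axes are the flange's). Camera axes: x right, y down, z forward; pixel columns grow to the right and rows downward; lengths in m; the calibration is good to about 2 mm. A picture is of the moment at which its call begins: read the wrist's pose just before it. camera_params takes no time and is no camera call.
- ctrl.hand_in(): hands the job in; it is judged then, once.
Trained networks look in the newest picture that a camera, given by its name, has taken for a name from the list of things; names that differ only in an ending like _2 or _b are one class to them, and where a whole thing is asked for, a point or a joint stands for the part that bears it (a point fixed in the world has none). Each returns a list of dicts, best first, with "score" (0 to 1); they miss things now and then, are a little off and sometimes report something else, mostly with a low value. They report only what shows in the picture. A call takes as long as a camera call. They do not tell look-alikes from the thing itself.
- ctrl.cut_out(camera, target): "region" (384x512 bool, what is visible of it) and "point" ([column, row] in pixels, amid what is visible of it).
- ctrl.tip_of(camera, target): "point" ([column, row] in pixels: a listed point, or the origin of a listed thing).
The state is a dict: "time_s": time; "qpos": joint angles; "joint_vel": joint speeds; "tau": joint torques, N m; "ee_pos": TCP position; "eef_rot": TCP orientation; "force": force on the tool from outside, world axes, zero at the start; "moment": the same for the moment, N m; "grip_width": finger opening in m; "grip_force": force on a finger pad.
Only numpy, scipy, OpenCV 4.12 (cv2) and the standard library are available. Lean on these libraries where they do the work, as an engineer would, in place of code of your own. Each camera call takes 0.05 s, during which the arm holds its last target. There are 200 camera calls.

TASK

Close the sensor housing that lies in the bench press's sliding nest: slide the carriage fully in under the ram, press the red palm knob down until the ram bottoms, and keep it firmly against its stop for about a second, without leaning so hard that the set collar shifts, so that the lid snaps fully shut. Let the ram come back up and draw the carriage fully out again with the closed housing sitting in its nest; leave the other things on the bench where they are.

Things in the scene. Friction and masses are not known exactly. Their poses are not given: they have to be found in the camera images.
- press: Grey two-pillar bench press, fixed. Origin: bench height, on the vertical ram axis. x points from the operator's side (handle) to the back, y along the crosshead, z up. Base plate 210 x 160 x 16 mm (x -145 to +65); pillars 18 mm in diameter at y = +-60; crosshead 54 (x) x 156 (y) mm, 115 to 150 mm above the bench. White foot 50 x 34 mm, its underside 90 mm up at rest
- boss (a point): Top centre of the press's steel boss (44 mm in diameter), on the ram axis 165 mm above the bench; fixed. Above it, on the ram: brass set collar and the red palm knob, a mushroom 60 mm across, flat on top (54 mm), centred on the axis, pressed from above. The knob is screwed on by hand: at rest its top is anywhere from 231 to 251 mm above the bench, not measured; it goes straight down with the ram
- ram (a joint): Travel of the ram in m: 0 = up at rest, grows downward, 0.030 = bottomed (brass collar on the boss). Sprung: 3.5 N on the knob starts it, 7 N only balances the spring at the bottom. The foot meets the open lid at 0.024 to 0.026; the lid adds 5 N, so 12 N reaches the stop. 12 to 22 N keeps it firmly on the rigid stop; the collar is held by a thumb screw only: over 27 N on the knob shifts it
- carriage (a joint): Position of the aluminium sliding carriage in m: 0 = drawn fully out towards the operator (start), 0.080 = fully in against its back stop, nest centred under the ram. Slides along the press's x axis with about 2.5 N of friction and stays where it is left
- carriage_handle (a point): Centre of the black handle knob of the carriage, 24 mm in diameter and 28 mm high (66 to 94 mm above the bench, so this point lies 80 mm above it), on a 12 mm post 105 mm before the nest's centre; free on all sides and above
- nest (a point): Centre of the floor of the nest on the carriage, 34 mm above the bench; the nest is a black rim 10 mm high around a 67 x 47 mm pocket
- housing: Grey plastic sensor housing, 64 x 44 mm, shell 22 mm high, lying loose in the nest. Origin: centre of its underside; x along its length, z up. Weighs about 80 g. Its white lid (64 x 44 x 4 mm) is set on but not yet snapped shut; shut, the whole is 26 mm high
- lid (a joint): How far the housing's lid has gone down in m: starts at 0 to 0.002 (standing 6 to 4 mm proud, blue skirt showing), 0.006 = shut flush on the shell. It takes about 5 N to push it and it stays where it is pushed to
- finished_housing: Bystander: an already closed housing of the same kind, 64 x 44 x 26 mm, beside the press. Origin: centre of its underside
- flux_bottle: Bystander: small amber bottle with a black cap, 36 mm in diameter, 75 mm high. Origin: centre of its underside
- screwdriver: Bystander: screwdriver 160 mm long lying on the bench, handle to its -x. Origin: underside, near its middle
Not all that is in view belongs to the job. Leave any green or turquoise look-alike of the housing alone.

How it is judged:
By the outcome, as a careful person would: the job done as asked, in the order asked, and still so for the second after the job is handed in, with the robot touching nothing.
It also fails if it takes over 72 s, if anything falls off the work surface, if the arm or the gripper's body presses on something with over 40 N, if the wrist force passes 120 N, or if a joint passes its speed limit or range.

## Working session

There is one attempt and no reset: what is moved stays moved. The work goes in short steps, Python scripts to look and compute and a tool call to move; the robot and the scene stay as the last step left them, time stands still between calls to the robot, and variables do not carry over. Pictures are saved under pics/ and viewed, at most 10 in all, crops included, and the job is handed in when it is done.

Besides the shell and the picture viewer there is one more tool, called after "Call:" as name([rows], argument=value, ...), one row to a line, values as JSON. move_arm: Moves the arm, as the interface text tells. Its arguments: {"type":"object","properties":{"targets":{"type":"array"},"grip_force":{"type":"number"}},"required":["targets"]}

```bash
mkdir -p pics; cat > h.py <<'E'
import numpy as np, cv2
from scipy.spatial.transform import Rotation as R
from station import ctrl
def T(name):
    p=ctrl.camera_params(name); K=np.array(p["intrinsics"])
    if name=="wrist":
        o=ctrl.get_obs(); W=np.eye(4); W[:3,:3]=R.from_euler('xyz',o["eef_rot"]).as_matrix(); W[:3,3]=o["ee_pos"]
        return K, W@np.array(p["T_tool_cam"])
    M=np.eye(4); M[:3,:3]=cv2.Rodrigues(np.array(p["rvec"],float))[0]; M[:3,3]=np.ravel(p["tvec"])
    return K, np.linalg.inv(M)
def ray(K,M,px,z):  # intersect pixel ray with plane z
    d=M[:3,:3]@np.linalg.solve(K,[px[0],px[1],1.]); o=M[:3,3]
    return o+d*(z-o[2])/d[2]
def cloud(K,M,dep):
    v,u=np.mgrid[:384,:512]; P=np.stack([(u-K[0,2])/K[0,0]*dep,(v-K[1,2])/K[1,1]*dep,dep],-1)
    return P@M[:3,:3].T+M[:3,3]
E
cat > a.py <<'E'
from h import *
print(ctrl.get_obs())
ims=[]
for n in("scene","top"):
    K,M=T(n); im,d=ctrl.camera(n); ims.append(im); np.save(f"d_{n}.npy",d); np.save(f"i_{n}.npy",im)
    print(n,M[:3,3])
    for t,z in(("carriage_handle",.08),("boss",.165),("nest",.034),("housing",.034),("finished_housing",0),("flux_bottle",0),("press",0)):
        for r in ctrl.tip_of(n,t)[:3]: print(t,np.round(r["point"]),round(r["score"],2),ray(K,M,r["point"],z).round(4))
    cv2.imwrite(f"pics/{n}.png",im[...,::-1])
E
python3 a.py
```

```text
{'time_s': 0.0, 'qpos': array([-1.23562077e+00,  3.00468947e-01,  1.52158702e+00, -2.17012292e-05,
        1.32066676e+00, -6.66363507e-02]), 'joint_vel': array([-1.10337042e-05, -1.20962934e-03, -2.60587099e-04, -2.45558953e-03,
        9.03443190e-04,  1.08913712e-03]), 'tau': array([-2.36670840e-04, -5.31808877e+01, -3.52735412e+01,  7.08030956e-02,
        2.44483317e-02, -9.98908945e-05]), 'ee_pos': array([ 0.21499202, -0.50597741,  0.21888498]), 'eef_rot': array([-3.14046369e+00, -5.42752262e-05,  4.01817262e-01]), 'force': array([ 0.48714089, -0.00605634, -0.32041286]), 'moment': array([ 0.00210472,  0.0220073 , -0.00244926]), 'grip_force': 0.0, 'grip_width': 0.09371000771594312}
scene [0.73340253 0.34934565 0.70647504]
carriage_handle [317. 172.] 0.93 [0.4469 0.0715 0.08  ]
boss [246. 208.] 0.97 [0.6276 0.1108 0.165 ]
nest [279. 209.] 0.67 [0.5434 0.088  0.034 ]
housing [281. 211.] 0.96 [0.5429 0.0937 0.034 ]
housing [291. 144.] 0.8 [ 0.437  -0.0397  0.034 ]
housing [269. 344.] 0.74 [0.6874 0.3013 0.034 ]
finished_housing [242. 160.] 0.57 [ 0.5461 -0.0757  0.    ]
flux_bottle [201. 190.] 0.94 [ 0.6642 -0.0489  0.    ]
press [252. 244.] 0.82 [0.622  0.1161 0.    ]
top [0.40653693 0.0598261  1.08283254]
carriage_handle [254. 245.] 0.84 [0.4452 0.0755 0.08  ]
boss [241. 159.] 0.58 [0.6262 0.1047 0.165 ]
nest [246. 204.] 0.75 [0.5466 0.096  0.034 ]
housing [248. 206.] 0.95 [0.5413 0.0913 0.034 ]
housing [151. 229.] 0.84 [0.4825 0.3257 0.034 ]
housing [173. 148.] 0.7 [0.6829 0.2807 0.034 ]
finished_housing [313. 203.] 0.8 [ 0.5542 -0.0708  0.    ]
flux_bottle [304. 157.] 0.75 [ 0.6726 -0.0471  0.    ]
press [238. 173.] 0.97 [0.6301 0.1189 0.    ]
```

View pics/scene.png

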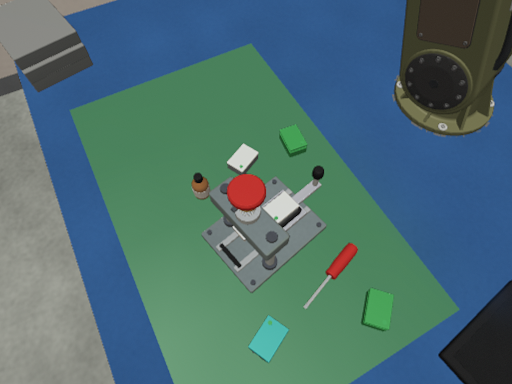

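View pics/top.png

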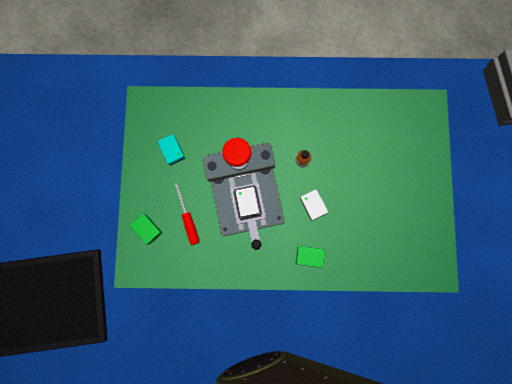

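```bash
cat > b.py <<'E'
from h import *
for n in("scene","top"):
    K,M=T(n); d=np.load(f"d_{n}.npy"); im=np.load(f"i_{n}.npy").astype(int); P=cloud(K,M,d)
    red=(im[...,0]>120)&(im[...,1]<70)&(im[...,2]<70)&(d>0)&(P[...,2]>.2)
    q=P[red]; zt=np.percentile(q[:,2],[50,90,98]); t=q[q[:,2]>zt[1]-.006]
    print(n,"knob",red.sum(),zt,np.median(t,0),t.min(0),t.max(0))
    # handle top
    h=(np.hypot(P[...,0]-.446,P[...,1]-.073)<.03)&(P[...,2]>.085)&(P[...,2]<.105)&(d>0)
    q=P[h]; print("handle",h.sum(),(q.min(0)+q.max(0))/2,np.median(q,0),np.ptp(q,axis=0))
    # crosshead
    c=(abs(P[...,2]-.150)<.005)&(np.hypot(P[...,0]-.627,P[...,1]-.108)<.12)&(d>0)
    r=cv2.minAreaRect((P[c][:,:2]*1000).astype(np.float32)); print("crosshead",c.sum(),r)
E
python3 b.py
```

```text
scene knob 1067 [0.23261358 0.23376926 0.23432437] [0.62802849 0.11574857 0.23265066] [0.59877933 0.08537933 0.22801662] [0.6561861  0.14200395 0.23522309]
handle 97 [0.44811462 0.07306744 0.09087578] [0.44901205 0.07337539 0.09267173] [0.01998465 0.01996854 0.01157081]
crosshead 1509 ((626.8050537109375, 112.47019958496094), (54.068382263183594, 156.11476135253906), 12.70888900756836)
top knob 631 [0.2330722  0.23502103 0.23632598] [0.62580268 0.11191182 0.23313446] [0.59779476 0.08386636 0.22911558] [0.65453583 0.13869908 0.23922298]
handle 83 [0.44547958 0.07195242 0.09148975] [0.44625457 0.07093884 0.09252   ] [0.02046153 0.02058543 0.01289027]
crosshead 1074 ((626.2621459960938, 112.38034057617188), (54.411415100097656, 155.5418243408203), 12.68889331817627)
```

The target housing is the white-lidded one in the nest, at top px (247,203) and scene px (281,211). The finished housing is at top (315,205). The green and turquoise look-alikes are at top (146,229), (311,257) and (171,149). The handle is at top (256,244), and the red knob at (237,151). The white-lidded one is the only housing on the carriage, so there is no ambiguity.

The press axis is at (0.6265, 0.112) with a yaw of 12.7°. I'll move above the handle first.

Call:
move_arm([
  [0.2,8.77,-8.82,0.4,0,0,0.18],
  [0.2,8.77,-8.82,0.4,0,0,0.18],
  [0.2,8.77,-8.82,0.4,0,0,0.18],
  [0.2,8.77,-8.82,0.4,0,0,0.18],
  [0.2,8.77,-8.82,0.4,0,0,0.18],
  [0.2,8.77,-8.82,0.4,0,0,0.18],
  [0.2,8.77,-8.82,0.4,0,0,0.18],
  [0.2,8.77,-8.82,0.4,0,0,0.18],
  [0.2,8.77,-8.82,0.4,0,0,0.18],
  [0.2,8.77,-8.82,0.4,0,0,0.18],
  [0.2,8.77,-8.82,0.4,0,0,0.18],
  [0.2,8.77,-8.82,0.4,0,0,0.18],
], grip_force=12)

```text
time_s: 2.0
ee_pos: [0.4383, 0.0528, 0.2004]
eef_rot: [3.141, -0.001, 0.222]
force: [1.0, -0.8, 0.3]
grip_width: 0.0566
grip_force: 0.0
```

Call:
move_arm([
  [0.2,0,0,0,0,0,0],
  [0.2,0,0,0,0,0,0],
])

```text
time_s: 2.2
ee_pos: [0.4378, 0.0512, 0.1999]
eef_rot: [-3.142, 0.001, 0.224]
force: [-0.2, -0.1, 0.5]
grip_width: 0.0565
grip_force: 0.0
```

Call:
move_arm([
  [0.2,0.26,-0.37,0,0,0,0],
  [0.2,0.26,-0.37,0.4,0,0,0],
  [0.2,0.26,-0.37,0.4,0,0,0],
  [0.2,0.26,-0.37,0.4,0,0,0],
])

```text
time_s: 2.6
ee_pos: [0.4464, 0.0704, 0.1805]
eef_rot: [3.142, 0.0, 0.22]
force: [0.2, -0.4, 0.9]
grip_width: 0.0565
grip_force: 0.0
```

```bash
cat > c.py <<'E'
from h import *
o=ctrl.get_obs(); K,M=T("wrist"); im,d=ctrl.camera("wrist"); P=cloud(K,M,d)
print(o["ee_pos"],o["eef_rot"],o["qpos"].round(2))
h=(np.hypot(P[...,0]-.446,P[...,1]-.072)<.03)&(P[...,2]>.085)&(P[...,2]<.105)&(d>0)
q=P[h]; print("handle",h.sum(),(q.min(0)+q.max(0))/2 if len(q) else 0, np.ptp(q,axis=0) if len(q) else 0)
for r in ctrl.tip_of("wrist","carriage_handle")[:2]: print(r, ray(K,M,r["point"],.08))
cv2.imwrite("pics/w1.png",im[...,::-1])
E
python3 c.py
```

```text
[0.44635062 0.07036378 0.18051761] [3.14154913e+00 4.75421371e-04 2.20273710e-01] [ 0.08  0.12  1.83 -0.    1.19  1.43]
handle 683 [0.44567228 0.07379106 0.09060406] [0.02259369 0.02306791 0.01081624]
{'point': [255.2, 195.8], 'score': 0.95} [0.44530717 0.07268223 0.08      ]
```

View pics/w1.png

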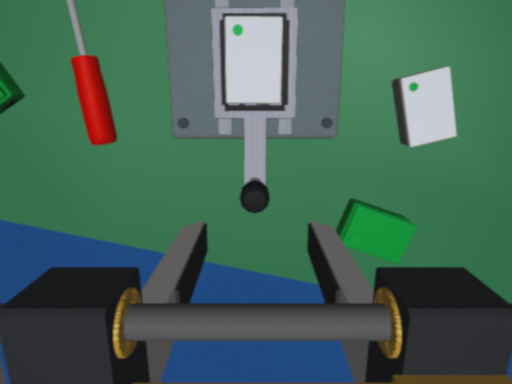

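The wrist view shows the handle at (255,196), centred between the fingers to within 2–3 mm. Next I descend and grip.

Call:
move_arm([
  [0.2,0,-0.05,0.7,0,0,0],
  [0.2,0,-0.05,1.4,0,0,0],
  [0.2,0,-0.05,2.07,0,0,0],
  [0.2,0,-0.05,2.07,0,0,0],
  [0.2,0,-0.05,2.07,0,0,0],
  [-1,0,-0.05,2.07,0,0,0],
  [-1,0,-0.05,2.07,0,0,0],
  [-1,0,-0.05,2.07,0,0,0],
  [-1,0,-0.05,2.07,0,0,0],
  [-1,0,-0.05,2.07,0,0,0],
], grip_force=15)

```text
time_s: 3.7
ee_pos: [0.4465, 0.0728, 0.0771]
eef_rot: [3.139, -0.001, 0.222]
force: [0.8, -9.7, 2.5]
grip_width: 0.0234
grip_force: 15.0
```

Call:
move_arm([
  [-1,0.06,0.02,0,0,0,0],
  [-1,0.2,0.02,0,0,0,0],
  [-1,0.35,0.02,0,0,0,0],
  [-1,0.5,0.02,0,0,0,0],
  [-1,0.65,0.02,0,0,0,0],
  [-1,0.8,0.02,0,0,0,0],
  [-1,0.95,0.02,0,0,0,0],
  [-1,1.1,0.02,0,0,0,0],
  [-1,1.25,0.02,0,0,0,0],
  [-1,1.4,0.02,0,0,0,0],
  [-1,1.5,0.02,0,0,0,0],
  [-1,1.54,0.02,0,0,0,0],
])

```text
time_s: 4.9
ee_pos: [0.522, 0.0897, 0.0771]
eef_rot: [3.141, -0.001, 0.222]
force: [-2.2, -3.7, 6.4]
grip_width: 0.0233
grip_force: 15.0
```

Call:
move_arm([
  [-1,0.02,0,0,0,0,0],
  [-1,0.04,0,0,0,0,0],
  [-1,0.06,0,0,0,0,0],
  [-1,0.08,0,0,0,0,0],
  [-1,0.1,0,0,0,0,0],
  [-1,0.1,0,0,0,0,0],
])

```text
time_s: 5.5
ee_pos: [0.5251, 0.0904, 0.0769]
eef_rot: [3.141, 0.004, 0.222]
force: [-12.5, -6.6, 11.6]
grip_width: 0.0231
grip_force: 15.0
```

It's against the back stop: 80.6 mm travelled, −12.5 N. I'll release, lift and go above the knob with the fingers shut.

Call:
move_arm([
  [0.2,-0.03,0,0,0,0,0],
  [0.2,-0.03,0,0,0,0,0],
  [0.2,-0.03,0,0,0,0,0],
  [0.2,-0.03,0,0,0,0,0],
  [0.2,-0.03,0,-0.5,0,0,0],
  [0.2,-0.03,0,-1.2,0,0,0],
  [-1,-0.03,0,-2.1,0,0,0],
  [-1,-0.03,0,-3.1,0,0,0],
  [-1,-0.03,0,-4.1,0,0,0],
  [-1,-0.03,0,-4.3,0,0,0],
  [-1,-0.03,0,-4.3,0,0,0],
  [-1,-0.03,0,-4.3,0,0,0],
], grip_force=30)

```text
time_s: 6.7
ee_pos: [0.5244, 0.0906, 0.29]
eef_rot: [-3.141, 0.002, 0.222]
force: [-0.1, 0.4, -0.8]
grip_width: 0.0118
grip_force: 0.0
```

```bash
cat > e.py <<'E'
from h import *
o=ctrl.get_obs(); print(o["time_s"],o["ee_pos"],o["eef_rot"],o["force"])
c,s=np.cos(.2217),np.sin(.2217); ax=np.array([.6265,.1122])
for n in ("scene","top"):
    K,M=T(n); im,d=ctrl.camera(n); P=cloud(K,M,d)
    for t,z in(("carriage_handle",.08),("nest",.034)):
        for r in ctrl.tip_of(n,t)[:1]:
            p=ray(K,M,r["point"],z); e=p[:2]-ax; print(n,t,r["score"],p.round(4),"press x,y",e@[c,s],e@[-s,c])
    cv2.imwrite(f"pics/{n}_{o['time_s']:.1f}.png",im[...,::-1])
E
python3 e.py
```

```text
6.7 [0.52441406 0.09061767 0.29001983] [-3.14130722e+00  2.13501344e-03  2.21813554e-01] [-0.05602655  0.35327938 -0.82098928]
scene carriage_handle 0.85 [0.5284 0.0889 0.08  ] press x,y -0.10082718904886138 -0.0011933503061692836
scene nest 0.59 [0.6304 0.1086 0.034 ] press x,y 0.002976667287146061 -0.004350751634905522
top carriage_handle 0.41 [0.5323 0.0884 0.08  ] press x,y -0.09709916849417524 -0.0024771161023087636
```

Call:
move_arm([
  [-1,0.8,0.03,0,0,0,0],
  [-1,1.6,0.03,0,0,0,0],
  [-1,2.09,0.03,0,0,0,0],
  [-1,2.09,0.03,0,0,0,0],
  [-1,2.09,0.03,0.3,0,0,0],
  [-1,2.09,0.03,0.5,0,0,0],
  [-1,2.09,0.03,0.6,0,0,0],
  [-1,2.09,0.03,0.65,0,0,0],
  [-1,2.09,0.03,0.65,0,0,0],
])

```text
time_s: 7.9
ee_pos: [0.6269, 0.1121, 0.2594]
eef_rot: [3.142, -0.0, 0.222]
force: [-0.1, -0.2, 0.9]
grip_width: 0.0003
grip_force: 0.0
```

Call:
move_arm([
  [-1,0,0,0.05,0,0,0],
  [-1,0,0,0.1,0,0,0],
  [-1,0,0,0.15,0,0,0],
  [-1,0,0,0.2,0,0,0],
  [-1,0,0,0.2,0,0,0],
  [-1,0,0,0.2,0,0,0],
])

```text
time_s: 8.5
ee_pos: [0.627, 0.1121, 0.2491]
eef_rot: [-3.142, 0.0, 0.222]
force: [0.5, 0.1, 0.6]
grip_width: 0.0001
grip_force: 0.0
```

Call:
move_arm([
  [-1,0,0,0.04,0,0,0],
  [-1,0,0,0.08,0,0,0],
  [-1,0,0,0.12,0,0,0],
  [-1,0,0,0.12,0,0,0],
  [-1,0,0,0.12,0,0,0],
])

```text
time_s: 9.0
ee_pos: [0.6271, 0.1122, 0.2434]
eef_rot: [3.142, -0.001, 0.222]
force: [0.6, -0.3, 3.3]
grip_width: 0.0004
grip_force: 1.8
```

Call:
move_arm([
  [-1,0,0,0.05,0,0,0],
  [-1,0,0,0.1,0,0,0],
  [-1,0,0,0.15,0,0,0],
  [-1,0,0,0.2,0,0,0],
  [-1,0,0,0.25,0,0,0],
  [-1,0,0,0.3,0,0,0],
  [-1,0,0,0.35,0,0,0],
  [-1,0,0,0.4,0,0,0],
  [-1,0,0,0.4,0,0,0],
])

```text
time_s: 9.9
ee_pos: [0.6271, 0.1122, 0.223]
eef_rot: [3.142, -0.0, 0.222]
force: [1.3, -0.5, 6.4]
grip_width: 0.0004
grip_force: 3.0
```

Call:
move_arm([
  [-1,0,0,0.02,0,0,0],
  [-1,0,0,0.04,0,0,0],
  [-1,0,0,0.06,0,0,0],
  [-1,0,0,0.06,0,0,0],
])

```text
time_s: 10.3
ee_pos: [0.6272, 0.1122, 0.2208]
eef_rot: [3.141, -0.001, 0.222]
force: [-0.8, -1.1, 10.3]
grip_width: 0.0002
grip_force: 4.7
```

Call:
move_arm([
  [-1,0,0,0.01,0,0,0],
  [-1,0,0,0.02,0,0,0],
  [-1,0,0,0.03,0,0,0],
  [-1,0,0,0.03,0,0,0],
])

```text
time_s: 10.7
ee_pos: [0.6272, 0.1122, 0.2195]
eef_rot: [3.141, -0.001, 0.222]
force: [-1.0, -0.4, 10.4]
grip_width: 0.0002
grip_force: 5.3
```

Call:
move_arm([
  [-1,0,0,0.01,0,0,0],
  [-1,0,0,0.02,0,0,0],
  [-1,0,0,0.02,0,0,0],
])

```text
time_s: 11.0
ee_pos: [0.6272, 0.1122, 0.2185]
eef_rot: [3.141, -0.001, 0.222]
force: [-1.9, -0.4, 9.5]
grip_width: 0.0003
grip_force: 5.3
```

Call:
move_arm([
  [-1,0,0,0.01,0,0,0],
  [-1,0,0,0.02,0,0,0],
  [-1,0,0,0.02,0,0,0],
])

```text
time_s: 11.3
ee_pos: [0.6272, 0.1122, 0.2177]
eef_rot: [3.141, -0.001, 0.222]
force: [-1.3, 0.4, 11.5]
grip_width: 0.0009
grip_force: 5.9
```

Call:
move_arm([
  [-1,0,0,0.01,0,0,0],
  [-1,0,0,0.01,0,0,0],
])

```text
time_s: 11.5
ee_pos: [0.6272, 0.1122, 0.2177]
eef_rot: [3.141, -0.002, 0.222]
force: [-2.5, -1.1, 15.1]
grip_width: 0.0002
grip_force: 7.4
```

Call:
move_arm([
  [-1,0,0,0.005,0,0,0],
  [-1,0,0,0.005,0,0,0],
  [-1,0,0,0.005,0,0,0],
])

```text
time_s: 11.8
ee_pos: [0.6273, 0.1122, 0.2176]
eef_rot: [3.141, -0.002, 0.222]
force: [-3.4, -0.8, 16.6]
grip_width: 0.0004
grip_force: 8.2
```

On the stop at about 16.6 N, in the middle of the 12–22 N window. I'll hold there for about 1.2 s.

Call:
move_arm([
  [-1,0,0,0,0,0,0],
  [-1,0,0,0,0,0,0],
  [-1,0,0,0,0,0,0],
  [-1,0,0,0,0,0,0],
  [-1,0,0,0,0,0,0],
  [-1,0,0,0,0,0,0],
])

```text
time_s: 12.4
ee_pos: [0.6273, 0.1122, 0.2176]
eef_rot: [3.141, -0.002, 0.222]
force: [-3.4, -0.1, 15.2]
grip_width: 0.0009
grip_force: 8.2
```

Call:
move_arm([
  [-1,0,0,0,0,0,0],
  [-1,0,0,0,0,0,0],
  [-1,0,0,0,0,0,0],
  [-1,0,0,0,0,0,0],
  [-1,0,0,0,0,0,0],
  [-1,0,0,0,0,0,0],
])

```text
time_s: 13.0
ee_pos: [0.6273, 0.1122, 0.2176]
eef_rot: [3.141, -0.002, 0.222]
force: [-2.7, 0.1, 15.7]
grip_width: 0.0006
grip_force: 8.2
```

Call:
move_arm([
  [-1,0,0,-0.1,0,0,0],
  [-1,0,0,-0.25,0,0,0],
  [-1,0,0,-0.4,0,0,0],
  [-1,0,0,-0.55,0,0,0],
  [-1,0,0,-0.7,0,0,0],
  [-1,0,0,-1.0,0,0,0],
  [-1,0,0,-1.44,0,0,0],
  [-1,0,0,-1.44,0,0,0],
])

```text
time_s: 13.8
ee_pos: [0.6274, 0.1122, 0.2904]
eef_rot: [3.141, -0.003, 0.222]
force: [0.4, -0.1, 0.6]
grip_width: 0.0006
grip_force: 0.0
```

Call:
move_arm([
  [0.2,-0.8,-0.03,0,0,0,0],
  [0.2,-1.6,-0.03,0,0,0,0],
  [0.2,-2.1,-0.03,0,0,0,0],
  [0.2,-2.1,-0.03,0,0,0,0],
  [0.2,-2.1,-0.03,0.9,0,0,0],
  [0.2,-2.1,-0.03,1.8,0,0,0],
  [0.2,-2.1,-0.03,2.4,0,0,0],
  [0.2,-2.1,-0.03,2.4,0,0,0],
], grip_force=15)

```text
time_s: 14.6
ee_pos: [0.5225, 0.0904, 0.1634]
eef_rot: [-3.141, 0.008, 0.222]
force: [-0.1, -0.4, 0.2]
grip_width: 0.0563
grip_force: 0.0
```

```bash
sed 's/.446,P/.524,P/;s/-.446/-.524/;s/-.072)/-.090)/;s/w1/w2/' c.py > c2.py; python3 c2.py
```

```text
[0.52254414 0.09036498 0.16341221] [-3.14061089  0.00822959  0.22179234] [ 0.1   0.31  1.64 -0.    1.2   1.45]
handle 772 [0.52355737 0.09143457 0.09053512] [0.02258096 0.02293695 0.01100945]
{'point': [257.4, 201.0], 'score': 0.92} [0.52178405 0.09104282 0.08      ]
```

View pics/w2.png

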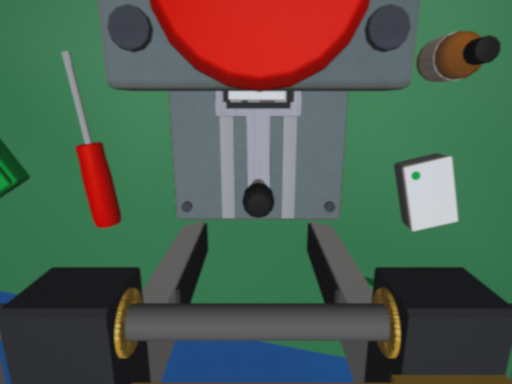

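The view shows the handle at (258,200), centred, with the carriage in. I'll grip it and draw it out.

Call:
move_arm([
  [0.2,0.03,0,0.7,0,0,0],
  [0.2,0.03,0,1.4,0,0,0],
  [0.2,0.03,0,1.72,0,0,0],
  [0.2,0.03,0,1.72,0,0,0],
  [-1,0.03,0,1.72,0,0,0],
  [-1,0.03,0,1.72,0,0,0],
  [-1,0.03,0,1.72,0,0,0],
  [-1,0.03,0,1.72,0,0,0],
  [-1,0.03,0,1.72,0,0,0],
], grip_force=15)

```text
time_s: 15.6
ee_pos: [0.5261, 0.0906, 0.0825]
eef_rot: [3.141, -0.001, 0.222]
force: [-1.0, -1.6, 5.6]
grip_width: 0.0235
grip_force: 15.0
```

Call:
move_arm([
  [-1,-0.06,0,0,0,0,0],
  [-1,-0.2,0,0,0,0,0],
  [-1,-0.35,0,0,0,0,0],
  [-1,-0.5,0,0,0,0,0],
  [-1,-0.65,0,0,0,0,0],
  [-1,-0.8,0,0,0,0,0],
  [-1,-0.95,0,0,0,0,0],
  [-1,-1.1,0,0,0,0,0],
  [-1,-1.25,0,0,0,0,0],
  [-1,-1.4,0,0,0,0,0],
  [-1,-1.5,0,0,0,0,0],
  [-1,-1.54,0,0,0,0,0],
])

```text
time_s: 16.8
ee_pos: [0.4506, 0.0736, 0.0825]
eef_rot: [3.141, -0.002, 0.222]
force: [3.2, -3.3, 4.6]
grip_width: 0.0234
grip_force: 15.0
```

Call:
move_arm([
  [-1,-0.02,0,0,0,0,0],
  [-1,-0.04,0,0,0,0,0],
  [-1,-0.06,0,0,0,0,0],
  [-1,-0.08,0,0,0,0,0],
  [-1,-0.08,0,0,0,0,0],
  [-1,-0.08,0,0,0,0,0],
])

```text
time_s: 17.4
ee_pos: [0.4479, 0.073, 0.0826]
eef_rot: [3.141, -0.004, 0.222]
force: [9.9, -2.6, -0.5]
grip_width: 0.0233
grip_force: 15.0
```

Call:
move_arm([
  [-1,-0.02,0,0,0,0,0],
  [-1,-0.02,0,0,0,0,0],
  [0.2,-0.01,0,0,0,0,0],
  [0.2,-0.01,0,0,0,0,0],
  [0.2,-0.01,0,0,0,0,0],
  [0.2,-0.01,0,0,0,0,0],
  [0.2,-0.01,0,-0.5,0,0,0],
  [0.2,-0.01,0,-1.2,0,0,0],
  [0.2,-0.01,0,-2.0,0,0,0],
  [0.2,-0.01,0,-2.4,0,0,0],
  [0.2,-0.01,0,-2.4,0,0,0],
])

```text
time_s: 18.5
ee_pos: [0.4471, 0.0731, 0.2044]
eef_rot: [3.141, -0.005, 0.222]
force: [0.1, 0.1, 0.0]
grip_width: 0.0562
grip_force: 0.0
```

```bash
sed 's/w1/w3/' c.py > c3.py; cat >> c3.py <<'E'
c,s=np.cos(.2217),np.sin(.2217); X=(P[...,0]-.6265)*c+(P[...,1]-.1122)*s; Y=-(P[...,0]-.6265)*s+(P[...,1]-.1122)*c
m=(abs(X+.08)<.025)&(abs(Y)<.015)&(d>0)
print("lid z",np.percentile(P[...,2][m],[5,50,95]), "shut would be .060")
w=(im.min(-1)>190)&(abs(X+.08)<.05)&(abs(Y)<.04)&(P[...,2]>.05); print("lid xy",np.median(X[w]),np.median(Y[w]))
K,M=T("top"); im,d=ctrl.camera("top"); P=cloud(K,M,d); im=im.astype(int)
red=(im[...,0]>120)&(im[...,1]<70)&(im[...,2]<70)&(d>0)&(P[...,2]>.18)
print("knob z",np.median(P[red][:,2]))
E
python3 c3.py
```

```text
[0.44708315 0.07305491 0.20439253] [ 3.1410262  -0.00453951  0.22189459] [0.08 0.09 1.8  0.   1.24 1.43]
handle 579 [0.44550408 0.07389265 0.09056859] [0.0227292  0.02284597 0.01100008]
{'point': [254.4, 191.9], 'score': 0.97} [0.44360168 0.07559492 0.08      ]
{'point': [410.7, 108.0], 'score': 0.67} [ 0.54185303 -0.03513982  0.08      ]
lid z [0.05877983 0.06010166 0.06127596] shut would be .060
lid xy -0.08081842198058059 0.0020572419314930732
knob z 0.23283110893837844
```

View pics/w3.png

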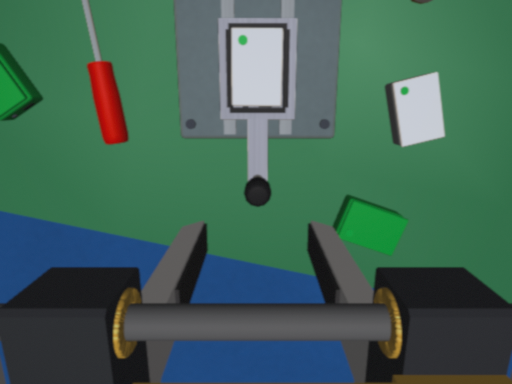

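The housing sits in the nest at (257,68) with its lid top at 60.1 mm, which matches a shut lid. The handle measures (0.4455, 0.0739), the same as at the start, so the carriage is fully out. The knob is back at its rest height and the bystanders haven't moved.

```bash
python3 -c "
from station import ctrl
print(ctrl.hand_in())"
```

```text
the job is handed in; nothing more can be done
None
```

The job is done and handed in at about 19 s: the lid measures shut after more than a second on the stop at 15–17 N, the ram is back up, the carriage is fully out with the closed housing in its nest, and the other things on the bench weren't touched.

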